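# Sweep the loose specimen caps into the discard bay

### The arm

A 6-joint arm with a two-finger parallel gripper is mounted at the origin on the work surface. World frame = base frame: x ahead of the robot, y to its left, z up, the work surface at z = 0. Lengths are in m, angles in rad, forces in N, time in s.
With the tool pointing down it reaches from about 0.275 to 0.775 m from the base axis. Payload 14.6 kg.
Tool frame: the origin (TCP) lies at the very end of the fingers, on their centre line; the grasp point (between the pads) lies env.grip_depth behind it (env.grip_depth is the distance from the TCP to the grasp point, in m); z points along the fingers, y is the line along which they close (so a half turn about z gives the same grasp; the last joint's range is limited). The gripper opens to 85 mm and grips with 20 to 120 N. Pads are 22 mm wide; open, the fingers measure 114 mm over their backs; the gripper's body (76 mm by 85 mm) begins 54 mm behind the grasp point. The pads swing forward as they close: fully open they stand 13 mm farther back than shut.
Start: joints at [-1.425, 0.263, -0.048, 1.259, 0, 1.415], TCP at [0.156, -0.501, 0.204] pointing down, gripper open.
Joint ranges: [-2.65, 2.65], [-0.89, 1.7], [-1.18, 1.37], [-2.13, 2.11], [-1.35, 1.29], [-3.14, 3.14]. Speed limits (rad/s): [1.89, 1.89, 2.57, 2.79, 3.14, 3.14].

### API

Orientations are given as a unit quaternion [w, x, y, z].
In Python, from station import read_state, camera, camera_info, env gives the robot as it stands.
- The arm moves only by the shell command python3 -m pendant 'ROWS'. ROWS is JSON, a list of rows, each an object with "delta_pos": the shift along the tool's x, y, z normalised to -1 to 1, where 1 is 0.06 m, a list of three; "turn": the turn, a rotation vector about the tool's x, y, z normalised to -1 to 1, where 1 is 10 degrees, a list of three; "grip": the gripper's target within -1 to 1 (fully open at 1, half-way at 0, shut at -1). A call has 1 to 5 rows; each row shifts and turns the commanded pose from where the row before left it, along the tool's axes as they then stand; what a row does not reach is not made up. A row lasts 1/8 s, in which the tool goes at most 62.5 mm and 10.7 degrees, less where a joint would pass 70% of its speed; a pose out of reach is approached as far as the arm can. A call with a number of a shift or a turn outside -1 to 1 is refused whole. A call with a gripper value outside its range is refused whole. The fingers move at their own pace and stop on an object; the grip force is fixed at half the most. Time passes only in rows, so rows that do not move let the fingers close. It gives the time, the measured TCP pose, the force, the opening and the grip force at its end, in the units of the state.
- read_state(): the state, without advancing time (a new reading comes with each control period).
- camera(name): name is "side" or "top"; returns the picture (400x640x3 uint8, red, green, blue); there is no depth.
- camera_info(name): a dict with "fx", "fy", "cx", "cy" (pixels), "world_to_cam" (4x4, takes a point from world to camera coordinates). Camera axes: x right, y up, looking along -z (the intrinsics and any distortion apply to the point x, -y, -z); pixel columns grow to the right and rows downward; lengths in m; the calibration is good to about 2 mm. A picture is of the moment at which its call begins. camera_info takes no time and is no camera call.
- env.sign_off(): hands the job in; it is judged then, once.
The state is a dict: "time": time; "joint_pos": joint angles; "joint_velocities": joint speeds; "joint_torque": joint torques, N m; "position": TCP position; "tool_rot": TCP orientation; "wrist_force": force on the tool from outside, world axes, zero at the start; "ft_torque": the same for the moment, N m; "finger_gap": opening from 0.0 (shut) to 1.0 (fully open); "gripper_force": force on a finger pad.
Only numpy, scipy, OpenCV 4.12 (cv2) and the standard library are available. Lean on these libraries where they do the work, as an engineer would, in place of code of your own. Each camera call takes 0.05 s, during which the arm holds its last target. There are 200 camera calls.

### The job

Clear the used caps from the microscope bench: with the fingers, gently sweep the three loose green screw caps along the bench top, through the open front of the yellow three-sided discard bay, until all three lie flat and wholly inside it. Only push the caps: do not pinch them, pick them up or turn them over. Leave the two capped pots, the petri dish, the forceps and the pen where they are.

Things in the scene. Friction and masses are not known exactly. Their poses are not given: they have to be found in the camera images.
- bay: yellow discard bay fixed to the bench: back wall and two side walls, 30 mm high, 8 mm thick, round a grey floor level with the bench (no step). Origin: centre of the inside floor, at bench height. Its x axis points from the open front into the bay: open front at x = -60 mm, back wall's inner face at x = +60, side walls' inner faces at y = +85 and -85 mm
- cap_a: one of three identical loose green screw caps lying flat on the bench in front of the bay's open side; a rigid round disc, diameter 38 mm, 16 mm high, about 20 g, slides easily on the bench when pushed from the side; origin at the centre of its underside, z up
- cap_b: one of three identical loose green screw caps lying flat on the bench in front of the bay's open side; a rigid round disc, diameter 38 mm, 16 mm high, about 20 g, slides easily on the bench when pushed from the side; origin at the centre of its underside, z up
- cap_c: one of three identical loose green screw caps lying flat on the bench in front of the bay's open side; a rigid round disc, diameter 38 mm, 16 mm high, about 20 g, slides easily on the bench when pushed from the side; origin at the centre of its underside, z up; it starts nearest the bay's open front
- pot_a: specimen pot, white with a green screw cap on it, standing upright in front of the bay's open side, among the loose caps, farther from the bay than they are; white body 44 mm and cap 38 mm in diameter, 52 mm high, about 90 g; a bystander that stays where it is; origin at the centre of its underside
- pot_b: specimen pot, white with a green screw cap on it, standing upright outside the bay, next to its +y side wall; white body 44 mm and cap 38 mm in diameter, 52 mm high, about 90 g; a bystander that stays where it is; origin at the centre of its underside
- rack: blue tube rack fixed to the bench on the other side from the bay, 70 mm (x) by 90 mm (y), 64 mm high with its tubes; origin at the centre of its underside
- dish: closed clear petri dish with an orange disc on top, diameter 63 mm, 14 mm high, lying on the bench on the robot's side of the rack; a bystander; origin at the centre of its underside
- forceps: steel forceps, 123 mm long along its x, 17 mm wide, 6 mm high, lying on the bench in front of the rack; a bystander; origin near its middle at bench height
- pen: white pen with a blue cap, 125 mm long along its x, 12 mm thick, lying on the bench far from the robot, beyond the bay and the rack; a bystander; origin near its middle at bench height

How it is judged:
At the end, for the whole second after the job is handed in: All three loose caps lie flat and at rest inside the bay, each with its centre between the side walls and at least 15 mm behind the open front line (so a cap may stick out by no more than 4 mm); the pots, dish, forceps and pen are within 20 mm of where they stood (x of cap_a in the frame of bay between -0.045 and 0.06 m and y of cap_a in the frame of bay between -0.085 and 0.085 m and angle between each of cap_a, cap_b, cap_c's own z axis and vertical below 0.15 rad and linear speed of each of cap_a, cap_b, cap_c below 0.01 m/s and x of cap_b in the frame of bay between -0.045 and 0.06 m and y of cap_b in the frame of bay between -0.085 and 0.085 m and x of cap_c in the frame of bay between -0.045 and 0.06 m and y of cap_c in the frame of bay between -0.085 and 0.085 m and distance of each of pot_a, pot_b, dish, forceps, pen from where it was at the start of the episode below 0.02 m); the robot touches nothing.
It fails at once if a loose cap is lifted off the bench, stood on edge or turned over (height (world z) of any of cap_a, cap_b, cap_c above 0.013 m).
It fails at once if a loose cap is pinched or pressed hard by the fingers (over 15 N) (contact force between the fingers and cap_a above 15 N or contact force between the fingers and cap_b above 15 N or contact force between the fingers and cap_c above 15 N).
It fails at once if a standing pot, the dish, the forceps or the pen is shoved aside (over 20 mm) (distance of any of pot_a, pot_b, dish, forceps, pen from where it was at the start of the episode above 0.02 m).
It fails at once if a standing pot is tipped (angle between any of pot_a, pot_b's own z axis and vertical above 0.35 rad).
It also fails if it takes over 58 s, if anything falls off the work surface, if the arm or the gripper's body presses on something with over 40 N, if the wrist force passes 120 N, or if a joint passes its speed limit or range.

## Working session

There is one attempt and no reset: what is moved stays moved. The work goes in short steps, Python scripts to look and compute and a shell command to move; the robot and the scene stay as the last step left them, time stands still between calls to the robot, and variables do not carry over. Pictures are saved under pics/ and viewed, at most 10 in all, crops included, and the job is handed in when it is done.

```bash
mkdir -p pics; cat > h.py <<'E'
import numpy as np, cv2
from station import read_state, camera, camera_info, env
def ray(name,u,v,z):
    c=camera_info(name); T=np.linalg.inv(np.array(c["world_to_cam"]))
    d=T[:3,:3]@np.array([(u-c["cx"])/c["fx"],-(v-c["cy"])/c["fy"],-1.]); o=T[:3,3]
    return o+d*(z-o[2])/d[2]
def blobs(im,lo,hi,amin=40):
    h=cv2.cvtColor(im,cv2.COLOR_RGB2HSV); m=cv2.inRange(h,lo,hi)
    n,l,s,c=cv2.connectedComponentsWithStats(m)
    return [(c[i].round(1),s[i].tolist()) for i in range(1,n) if s[i][4]>=amin]
E
python3 - <<'E'
from h import *
a=camera("top"); b=camera("side")
cv2.imwrite("pics/t0.png",a[:,:,::-1]);cv2.imwrite("pics/s0.png",b[:,:,::-1])
for n,lo,hi in (("green",(40,70,40),(85,255,255)),("yellow",(20,100,80),(35,255,255))):
    for c,s in blobs(a,lo,hi): print(n,c,s,ray("top",*c,0.016 if n=="green" else .03).round(3),ray("top",*c,0.052).round(3))
i=camera_info("top");print(i); s=read_state();print(s["position"],s["tool_rot"],s["time"],env.grip_depth)
E
```

```text
green [168.8 184.7] [159, 175, 21, 21, 332] [0.646 0.3   0.016] [0.642 0.286 0.052]
green [248.  231.1] [239, 222, 19, 19, 296] [0.553 0.143 0.016] [0.553 0.136 0.052]
green [296.1 267.8] [287, 258, 20, 20, 301] [0.481 0.049 0.016] [0.484 0.047 0.052]
green [198.5 278.6] [189, 269, 20, 20, 315] [0.463 0.238 0.016] [0.466 0.227 0.052]
green [255.2 300.9] [245, 291, 21, 21, 350] [0.419 0.128 0.016] [0.425 0.122 0.052]
yellow [239.1 169. ] [191, 144, 101, 75, 1246] [0.674 0.158 0.03 ] [0.67  0.153 0.052]
{'fx': 402.23507766352327, 'fy': 402.23507766352327, 'cx': 321.083144637523, 'cy': 200.06460888926188, 'world_to_cam': array([[-0.0119399 , -0.99991478, -0.00528025,  0.00665658],
       [ 0.99603654, -0.01235872,  0.08808217, -0.61122921],
       [-0.08813992, -0.00420763,  0.99609922, -0.75197008],
       [ 0.        ,  0.        ,  0.        ,  1.        ]])}
[ 0.15552605 -0.50113548  0.20356701] [-4.95829783e-04  9.88708348e-01  1.49851780e-01  8.44201919e-06] 0.1 0.0187
```

View pics/t0.png

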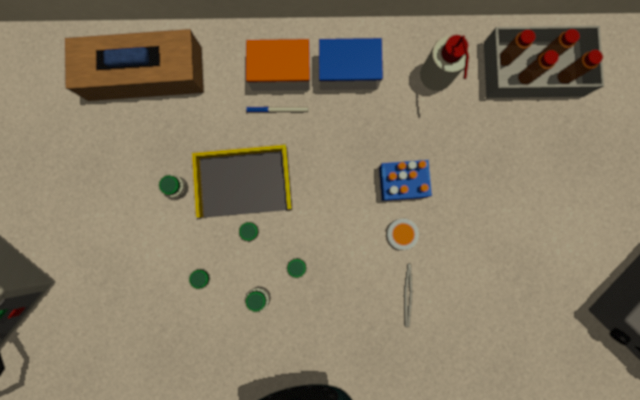

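View pics/s0.png

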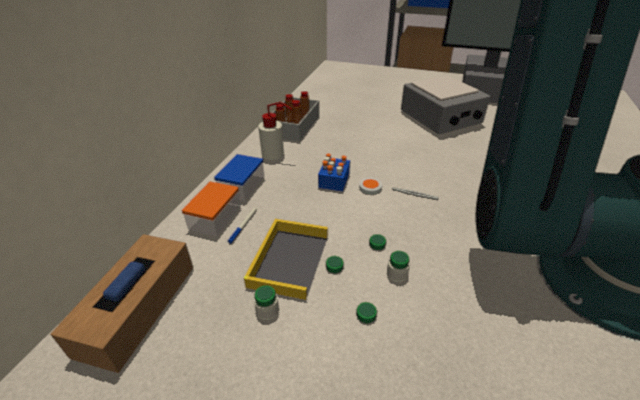

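The top view shows the bay, open toward the robot, with its front wall ends near (199,216) and (289,208). The loose caps are at (248,231) = c, (296,268) and (198,279). The capped pots are at (256,300) and (169,185). The side view agrees. Next I'll work out the bay frame and the push lines.

```bash
cat >> h.py <<'E'
def go(p,yaw=None,s=None):
    "total shift in tool units (0.06 m) and turn about tool z (10 deg) from the present pose, shift first"
    from scipy.spatial.transform import Rotation as Ro
    s=s or read_state(); w,x,y,z=s["tool_rot"]; R=Ro.from_quat([x,y,z,w]).as_matrix()
    cur=np.degrees(np.arctan2(R[1,0],R[0,0]))
    print("pos",np.round(s["position"],4),"yaw",cur.round(1),"delta",(R.T@(np.array(p)-s["position"])/.06).round(2),"turn z",None if yaw is None else round((cur-yaw)/10,2))
E
python3 - <<'E'
from h import *
fl,fr=ray("top",199,216,.03),ray("top",289,208,.03)
print("front ends",fl.round(3),fr.round(3))
ex=np.array([-(fr-fl)[1],(fr-fl)[0]]);ex/=np.linalg.norm(ex); ey=np.array([-ex[1],ex[0]])
print("width",np.linalg.norm(fr-fl),"yaw",np.degrees(np.arctan2(ex[1],ex[0])))
o=(fl+fr)[:2]/2+.06*ex
print("bay o",o.round(4))
def B(x,y): return o+x*ex+y*ey
for n,px,t in (("c",(248,231.1),(.035,0)),("R",(296.1,267.8),(-.012,-.03)),("L",(198.5,278.6),(-.012,.03))):
    p=ray("top",*px,.016)[:2]; t=B(*t); d=t-p; L=np.linalg.norm(d); d/=L
    q=p-o
    print(n,p.round(4),"bay",(q@ex).round(3),(q@ey).round(3),"target",t.round(4),"len",L.round(3),"yaw",np.degrees(np.arctan2(d[1],d[0])).round(1),"start(-60mm)",(p-.06*d).round(4),"end(-15)",(t-.015*d).round(4))
s0=(ray("top",248,231.1,.016)); go([s0[0]-.06,s0[1]-.005,.2],5)
E
```

```text
front ends [0.583 0.235 0.03 ] [0.596 0.061 0.03 ]
width 0.1739353224317341 yaw 4.386736335867827
bay o [0.6496 0.1525]
c [0.5532 0.1427] bay -0.097 -0.002 target [0.6845 0.1552] len 0.132 yaw 5.4 start(-60mm) [0.4934 0.137 ] end(-15) [0.6696 0.1537]
R [0.4812 0.0492] bay -0.176 -0.09 target [0.6399 0.1217] len 0.174 yaw 24.5 start(-60mm) [0.4266 0.0243] end(-15) [0.6263 0.1154]
L [0.4627 0.2381] bay -0.18 0.1 target [0.6353 0.1815] len 0.182 yaw -18.2 start(-60mm) [0.4057 0.2568] end(-15) [0.6211 0.1862]
pos [ 0.1555 -0.5011  0.2036] yaw 17.2 delta [ 8.53 -8.5   0.07] turn z 1.22
```

```bash
R='x'
python3 -m pendant '[{"delta_pos":[0.57,-0.567,0],"turn":[0,0,0],"grip":-0.62},{"delta_pos":[0.57,-0.567,0],"turn":[0,0,0],"grip":-0.62},{"delta_pos":[0.57,-0.567,0],"turn":[0,0,0],"grip":-0.62},{"delta_pos":[0.57,-0.567,0],"turn":[0,0,0],"grip":-0.62},{"delta_pos":[0.57,-0.567,0],"turn":[0,0,0],"grip":-0.62}]'
python3 -m pendant '[{"delta_pos":[0.57,-0.567,0],"turn":[0,0,0],"grip":-0.62},{"delta_pos":[0.57,-0.567,0],"turn":[0,0,0],"grip":-0.62},{"delta_pos":[0.57,-0.567,0],"turn":[0,0,0],"grip":-0.62},{"delta_pos":[0.57,-0.567,0],"turn":[0,0,0],"grip":-0.62},{"delta_pos":[0.57,-0.567,0],"turn":[0,0,0],"grip":-0.62}]'
python3 -m pendant '[{"delta_pos":[0.57,-0.567,0],"turn":[0,0,0],"grip":-0.62},{"delta_pos":[0.57,-0.567,0],"turn":[0,0,0],"grip":-0.62},{"delta_pos":[0.57,-0.567,0],"turn":[0,0,0],"grip":-0.62},{"delta_pos":[0.57,-0.567,0],"turn":[0,0,0],"grip":-0.62},{"delta_pos":[0.57,-0.567,0],"turn":[0,0,0],"grip":-0.62}]'
python3 -m pendant '[{"delta_pos":[0,0,0],"turn":[0,0,0.6],"grip":-0.62},{"delta_pos":[0,0,0],"turn":[0,0,0.6],"grip":-0.62},{"delta_pos":[0,0,0],"turn":[0,0,0],"grip":-0.62}]'
python3 -c "
from h import *
go([.4934,.137,.03],5.4)"
```

```text
time: 0.72
position: [0.2688, -0.2868, 0.2039]
tool_rot: [-0.0, 0.989, 0.15, 0.0]
wrist_force: [0.5, -0.8, 0.9]
finger_gap: 0.189
gripper_force: 0.0
time: 1.35
position: [0.3818, -0.0736, 0.2039]
tool_rot: [0.0, 0.989, 0.15, 0.0]
wrist_force: [0.5, -0.7, -0.3]
finger_gap: 0.188
gripper_force: 0.0
time: 1.98
position: [0.4947, 0.1396, 0.2038]
tool_rot: [0.0, 0.989, 0.15, -0.0]
wrist_force: [0.7, -1.3, -0.1]
finger_gap: 0.191
gripper_force: 0.0
time: 2.35
position: [0.4948, 0.132, 0.2037]
tool_rot: [-0.002, 0.999, 0.05, -0.0]
wrist_force: [-0.3, 0.2, -0.5]
finger_gap: 0.192
gripper_force: 0.0
pos [0.4948 0.132  0.2037] yaw 5.7 delta [-0.01 -0.07  2.9 ] turn z 0.03
```

```bash
python3 -m pendant '[{"delta_pos":[0,-0.04,0.8],"turn":[0,0,0],"grip":-0.62},{"delta_pos":[0,-0.03,0.8],"turn":[0,0,0],"grip":-0.62},{"delta_pos":[0,0,0.8],"turn":[0,0,0],"grip":-0.62},{"delta_pos":[0,0,0.6],"turn":[0,0,0],"grip":-0.62},{"delta_pos":[0,0,0.3],"turn":[0,0,0],"grip":-0.62}]'
python3 -m pendant '[{"delta_pos":[0.2,0,0],"turn":[0,0,0],"grip":-0.62},{"delta_pos":[0.2,0,0],"turn":[0,0,0],"grip":-0.62},{"delta_pos":[0.2,0,0],"turn":[0,0,0],"grip":-0.62},{"delta_pos":[0.2,0,0],"turn":[0,0,0],"grip":-0.62},{"delta_pos":[0.2,0,0],"turn":[0,0,0],"grip":-0.62}]'
python3 - <<'E'
from h import *
a=camera("top"); cv2.imwrite("pics/t1.png",cv2.resize(a[130:330,140:340,::-1],None,fx=3,fy=3))
for c,s in blobs(a,(40,70,40),(85,255,255)): print(c,s,ray("top",*c,.016).round(3))
go([.6565,.1526,.005],5.4)
E
```

```text
time: 2.98
position: [0.4934, 0.1348, 0.0042]
tool_rot: [-0.003, 0.999, 0.052, -0.001]
wrist_force: [0.1, 0.8, 0.7]
finger_gap: 0.188
gripper_force: 0.0
time: 3.6
position: [0.5553, 0.1412, 0.0062]
tool_rot: [-0.003, 0.999, 0.052, 0.0]
wrist_force: [-0.0, -0.2, 0.4]
finger_gap: 0.186
gripper_force: 0.0
[115.  289.1] [0, 150, 209, 250, 39635] [0.445 0.399 0.016]
[208.8 214.3] [202, 159, 22, 113, 759] [0.587 0.22  0.016]
[241.1 223.6] [234, 200, 15, 46, 383] [0.568 0.156 0.016]
[296.1 267.8] [287, 258, 19, 20, 300] [0.481 0.049 0.016]
[255.2 300.9] [245, 291, 21, 21, 347] [0.419 0.128 0.016]
[  2.4 312.1] [0, 309, 8, 10, 47] [0.403 0.615 0.016]
pos [0.5567 0.1413 0.0062] yaw 5.9 delta [ 1.67 -0.02  0.02] turn z 0.05
```

View pics/t1.png

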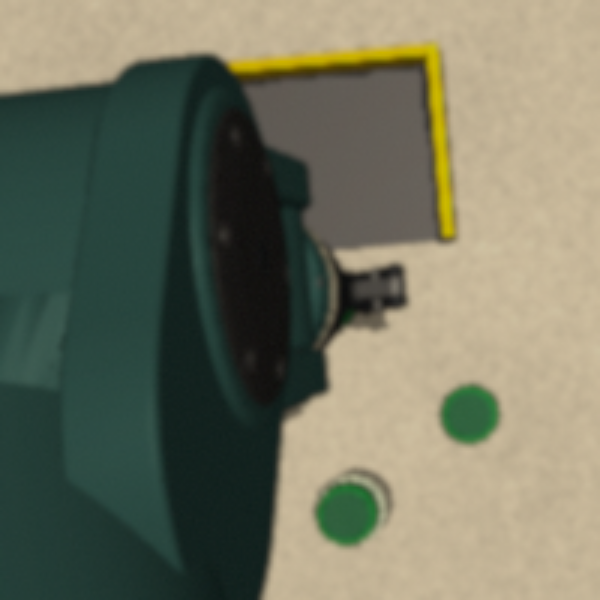

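The arm hides cap c from the top camera, but pot_a at (350,510 in the crop) and the right-hand cap are undisturbed. I'll continue the push.

```bash
python3 -m pendant '[{"delta_pos":[0.2,0,0.01],"turn":[0,0,0],"grip":-0.62},{"delta_pos":[0.2,0,0.01],"turn":[0,0,0],"grip":-0.62},{"delta_pos":[0.2,0,0],"turn":[0,0,0],"grip":-0.62},{"delta_pos":[0.2,0,0],"turn":[0,0,0],"grip":-0.62},{"delta_pos":[0.2,0,0],"turn":[0,0,0],"grip":-0.62}]'
python3 -m pendant '[{"delta_pos":[0.2,0,0],"turn":[0,0,0],"grip":-0.62},{"delta_pos":[0.2,0,0],"turn":[0,0,0],"grip":-0.62},{"delta_pos":[0.15,0,0],"turn":[0,0,0],"grip":-0.62},{"delta_pos":[0.1,0,0],"turn":[0,0,0],"grip":-0.62},{"delta_pos":[0,0,0],"turn":[0,0,0],"grip":-0.62}]'
python3 - <<'E'
from h import *
b=camera("side"); cv2.imwrite("pics/s1.png",b[:,:,::-1])
go([.4266,.0243,.1],24.5)
E
```

```text
time: 4.28
position: [0.6148, 0.1474, 0.0048]
tool_rot: [-0.003, 0.999, 0.052, -0.0]
wrist_force: [-0.4, -0.1, 0.2]
finger_gap: 0.19
gripper_force: 0.0
time: 4.9
position: [0.653, 0.1514, 0.0047]
tool_rot: [-0.003, 0.999, 0.052, -0.0]
wrist_force: [-0.1, 0.1, 0.3]
finger_gap: 0.193
gripper_force: 0.0
pos [0.6526 0.1513 0.0047] yaw 5.9 delta [-3.97  1.71 -1.6 ] turn z -1.86
```

View pics/s1.png

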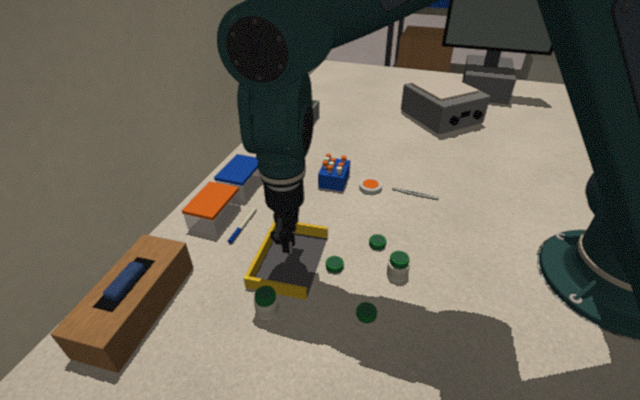

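The fingers are in the bay near (285,245), but cap c is still at (335,264). They missed it, so I'll check the calibration using both views.

```bash
python3 - <<'E'
from h import *
b=cv2.imread("pics/s0.png")[:,:,::-1].copy(); a=cv2.imread("pics/t0.png")[:,:,::-1].copy()
for c,s in blobs(b,(40,70,40),(85,255,255)):
    if s[4]<1500: print(c,s[4],ray("side",*c,.016).round(3),ray("side",*c,.052).round(3))
for u,v in ((286,246),(290,252)): print("finger",ray("side",u,v,.005).round(3))
def proj(n,p):
    i=camera_info(n); q=np.array(i["world_to_cam"])@np.r_[p,1]; return i["cx"]+i["fx"]*q[0]/-q[2], i["cy"]+i["fy"]*-q[1]/-q[2]
p=read_state()["position"]; print("tcp",proj("side",p),proj("top",p)); print({k:v for k,v in camera_info("side").items()})
print(proj("top",[.5567,.1413,.0062]), proj("top",[.5567,.1413,.1]))
E
```

```text
[552.7 125.6] 41 [ 0.034 -0.673  0.016] [ 0.057 -0.592  0.052]
[617.2 214. ] 705 [-0.049 -0.214  0.016] [-0.022 -0.161  0.052]
[377.3 241.8] 200 [0.481 0.058 0.016] [0.476 0.095 0.052]
[399.2 259.4] 261 [0.426 0.096 0.016] [0.424 0.131 0.052]
[334.2 264. ] 235 [0.553 0.151 0.016] [0.543 0.182 0.052]
[264.6 295.3] 351 [0.656 0.269 0.016] [0.641 0.293 0.052]
[366.3 312.2] 333 [0.462 0.246 0.016] [0.458 0.272 0.052]
finger [0.674 0.123 0.005]
finger [0.658 0.137 0.005]
tcp (np.float64(289.9985839382966), np.float64(257.1621769354544)) (np.float64(244.92638546919625), np.float64(181.40608314348734))
{'fx': 379.7337898237901, 'fy': 379.7337898237901, 'cx': 323.2187452662286, 'cy': 198.63279435370902, 'world_to_cam': array([[-0.94932831, -0.31423147, -0.00585993,  0.59496445],
       [ 0.1881028 , -0.58301896,  0.7903836 , -0.16542797],
       [-0.25177985,  0.74923126,  0.61258422, -0.77709148],
       [ 0.        ,  0.        ,  0.        ,  1.        ]])}
(np.float64(249.6269688668466), np.float64(229.3607869609789)) (np.float64(239.8328823262372), np.float64(228.5259881073526))
```

```bash
python3 - <<'E'
import cv2
a=cv2.imread("pics/s1.png"); cv2.imwrite("pics/s1c.png",cv2.resize(a[170:310,230:410],None,fx=4,fy=4,interpolation=cv2.INTER_CUBIC))
E
```

```text
(no output)
```

View pics/s1c.png

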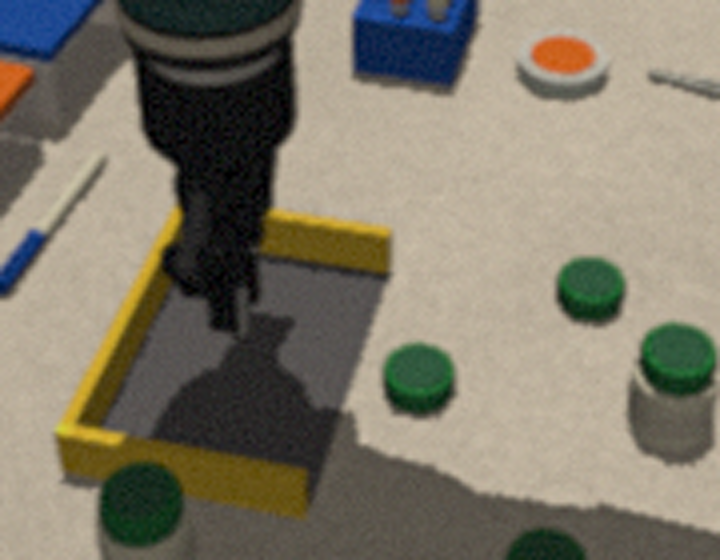

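The picture shows the fingertips near the bay floor, around (289,254), with all three caps unmoved. The tips seem to have passed over cap c, so they must be higher than the TCP at this opening. I'll probe downward here in the empty bay.

```bash
for k in 1; do python3 -m pendant '[{"delta_pos":[0,0,0.04],"turn":[0,0,0],"grip":-0.62},{"delta_pos":[0,0,0],"turn":[0,0,0],"grip":-0.62}]'; python3 -m pendant '[{"delta_pos":[0,0,0.04],"turn":[0,0,0],"grip":-0.62},{"delta_pos":[0,0,0],"turn":[0,0,0],"grip":-0.62}]'; done
python3 - <<'E'
from h import *
b=camera("side"); print([ (c,s[4]) for c,s in blobs(b,(40,70,40),(85,255,255)) if s[4]<600])
E
```

```text
time: 5.2
position: [0.6524, 0.1514, 0.0023]
tool_rot: [-0.003, 0.999, 0.052, -0.0]
wrist_force: [0.4, 0.7, 0.2]
finger_gap: 0.191
gripper_force: 0.0
time: 5.45
position: [0.6526, 0.1514, -0.0002]
tool_rot: [-0.003, 0.999, 0.052, -0.0]
wrist_force: [-0.2, -0.4, -0.1]
finger_gap: 0.188
gripper_force: 0.0
[(array([377.4, 241.7]), 201), (array([399.2, 259.3]), 268), (array([334.2, 263.9]), 233), (array([585.2, 287.5]), 96), (array([264.7, 296.1]), 296), (array([589.3, 306.8]), 142), (array([366.2, 312.6]), 294)]
```

```bash
python3 -m pendant '[{"delta_pos":[0,0,0.03],"turn":[0,0,0],"grip":-0.62},{"delta_pos":[0,0,0.03],"turn":[0,0,0],"grip":-0.62},{"delta_pos":[0,0,0.03],"turn":[0,0,0],"grip":-0.62},{"delta_pos":[0,0,0],"turn":[0,0,0],"grip":-0.62}]' | egrep 'pos|force'
python3 -m pendant '[{"delta_pos":[0,0,0.03],"turn":[0,0,0],"grip":-0.62},{"delta_pos":[0,0,0],"turn":[0,0,0],"grip":-0.62}]'| egrep 'pos|force'
python3 - <<'E'
import cv2
from h import *
a=camera("side")[:,:,::-1]; cv2.imwrite("pics/s2c.png",cv2.resize(a[190:290,250:380],None,fx=6,fy=6,interpolation=cv2.INTER_CUBIC))
E
```

```text
position: [0.6526, 0.1514, -0.0056]
wrist_force: [0.2, 0.5, -0.6]
gripper_force: 0.0
position: [0.6527, 0.1514, -0.0073]
wrist_force: [0.2, -0.1, -0.1]
gripper_force: 0.0
```

View pics/s2c.png

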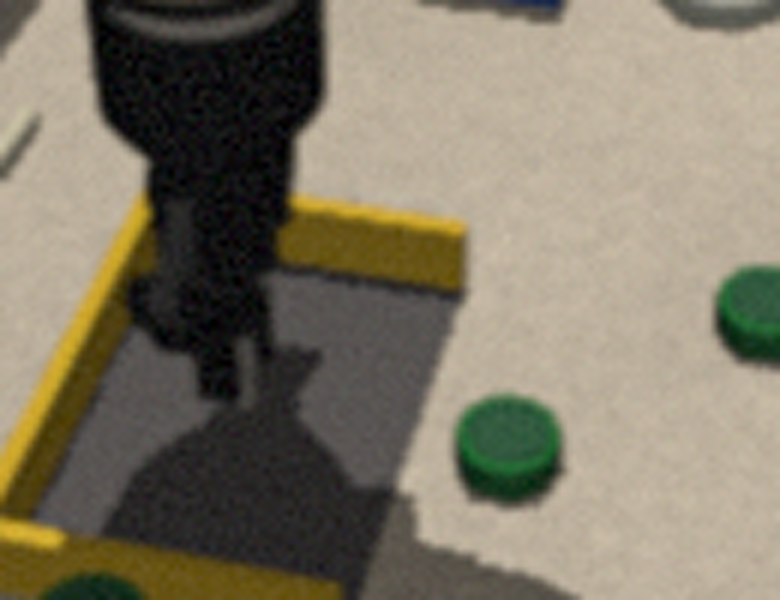

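The tips are now at about (288,257), roughly 4 mm above the floor with no contact, so at this opening they sit about 11 mm short of the TCP. I'll go back behind cap c and push at TCP z ≈ -0.007.

```bash
python3 -m pendant '[{"delta_pos":[0,0,-0.6],"turn":[0,0,0],"grip":-0.62},{"delta_pos":[0,0,-0.6],"turn":[0,0,0],"grip":-0.62},{"delta_pos":[-0.67,0,0],"turn":[0,0,0],"grip":-0.62},{"delta_pos":[-0.67,0,0],"turn":[0,0,0],"grip":-0.62},{"delta_pos":[-0.67,-0.05,0],"turn":[0,0,0],"grip":-0.62}]'|grep pos
python3 -m pendant '[{"delta_pos":[-0.67,-0.05,0],"turn":[0,0,0],"grip":-0.62},{"delta_pos":[0,0,0.6],"turn":[0,0,0],"grip":-0.62},{"delta_pos":[0,0,0.4],"turn":[0,0,0],"grip":-0.62},{"delta_pos":[0,0,0.2],"turn":[0,0,0],"grip":-0.62},{"delta_pos":[0,0,0],"turn":[0,0,0],"grip":-0.62}]'
python3 -m pendant '[{"delta_pos":[0.2,0,0],"turn":[0,0,0],"grip":-0.62},{"delta_pos":[0.2,0,0],"turn":[0,0,0],"grip":-0.62},{"delta_pos":[0.2,0,0],"turn":[0,0,0],"grip":-0.62},{"delta_pos":[0.2,0,0],"turn":[0,0,0],"grip":-0.62},{"delta_pos":[0.2,0,0],"turn":[0,0,0],"grip":-0.62}]'
python3 - <<'E'
from h import *
b=camera("side"); cv2.imwrite("pics/s3.png",b[:,:,::-1]); print([ (c,s[4],ray("side",*c,.016).round(3)) for c,s in blobs(b,(40,70,40),(85,255,255)) if s[4]<600])
go([.6565,.16,-.007])
E
```

```text
position: [0.5314, 0.1399, 0.0649]
time: 7.55
position: [0.4923, 0.1378, -0.0074]
tool_rot: [-0.004, 0.999, 0.054, -0.001]
wrist_force: [0.3, -0.5, 1.0]
finger_gap: 0.189
gripper_force: 0.0
time: 8.18
position: [0.5531, 0.1444, -0.0071]
tool_rot: [-0.004, 0.999, 0.054, -0.0]
wrist_force: [-1.2, -0.1, 0.9]
finger_gap: 0.186
gripper_force: 0.0
[(array([324.9,   9.2]), 64, array([ 1.33 , -2.162,  0.016])), (array([328.3, 124.8]), 51, array([ 0.757, -0.45 ,  0.016])), (array([347.1, 125.3]), 44, array([ 0.695, -0.465,  0.016])), (array([608.6, 180.2]), 68, array([-0.064, -0.368,  0.016])), (array([377.3, 241.7]), 203, array([0.481, 0.057, 0.016])), (array([556.5, 253.6]), 336, array([ 0.109, -0.025,  0.016])), (array([399.1, 259.3]), 263, array([0.426, 0.095, 0.016])), (array([334.6, 266.5]), 135, array([0.55 , 0.157, 0.016])), (array([568.3, 279.9]), 483, array([0.097, 0.047, 0.016])), (array([264.6, 295.3]), 354, array([0.656, 0.269, 0.016])), (array([590.2, 307.7]), 152, array([0.069, 0.107, 0.016])), (array([366.2, 312.3]), 323, array([0.462, 0.246, 0.016]))]
pos [ 0.5545  0.1444 -0.0072] yaw 6.2 delta [ 1.72 -0.08 -0.  ] turn z None
```

```bash
python3 - <<'E'
import cv2
a=cv2.imread("pics/s3.png"); cv2.imwrite("pics/s3c.png",cv2.resize(a[190:310,260:420],None,fx=5,fy=5,interpolation=cv2.INTER_CUBIC))
E
```

```text
(no output)
```

View pics/s3c.png

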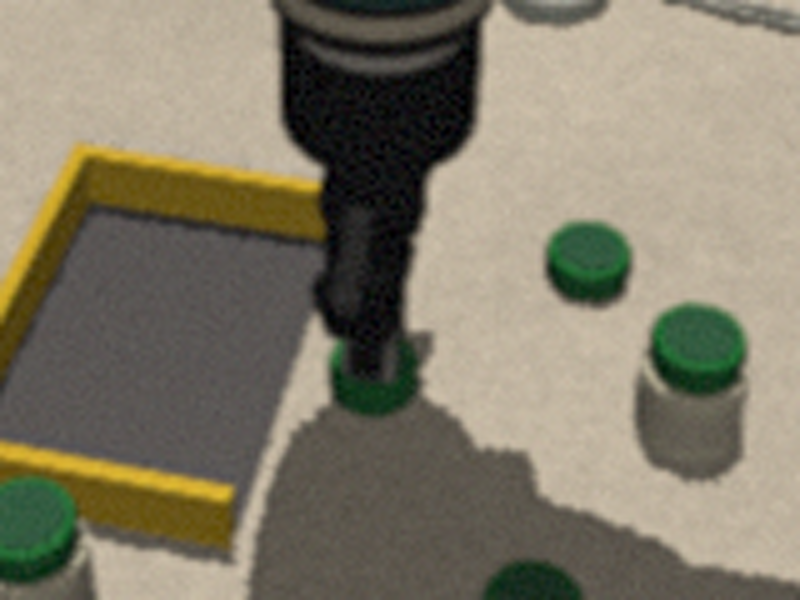

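The fingertips are resting over cap c's top at (334,265), so the real tips are about 23 mm above the reported TCP. I'll lift, go back and descend further, checking force.

```bash
python3 -m pendant '[{"delta_pos":[0,0,-0.3],"turn":[0,0,0],"grip":-0.62},{"delta_pos":[-0.5,-0.04,0],"turn":[0,0,0],"grip":-0.62},{"delta_pos":[-0.5,-0.03,0],"turn":[0,0,0],"grip":-0.62},{"delta_pos":[0,0,0.3],"turn":[0,0,0],"grip":-0.62},{"delta_pos":[0,0,0],"turn":[0,0,0],"grip":-0.62}]' | egrep 'pos|force'
python3 -m pendant '[{"delta_pos":[0,0,0.06],"turn":[0,0,0],"grip":-0.62},{"delta_pos":[0,0,0.06],"turn":[0,0,0],"grip":-0.62},{"delta_pos":[0,0,0],"turn":[0,0,0],"grip":-0.62}]' | egrep 'pos|force'
python3 -m pendant '[{"delta_pos":[0,0,0.04],"turn":[0,0,0],"grip":-0.62},{"delta_pos":[0,0,0],"turn":[0,0,0],"grip":-0.62}]' | egrep 'pos|force'
python3 -m pendant '[{"delta_pos":[0,0,0.03],"turn":[0,0,0],"grip":-0.62},{"delta_pos":[0,0,0],"turn":[0,0,0],"grip":-0.62}]' | egrep 'pos|force'
```

```text
position: [0.4916, 0.1398, -0.0076]
wrist_force: [-0.1, 0.2, 0.5]
gripper_force: 0.0
position: [0.4924, 0.1399, -0.0144]
wrist_force: [-0.4, -0.3, 0.4]
gripper_force: 0.0
position: [0.4922, 0.14, -0.0168]
wrist_force: [0.2, -0.5, -0.7]
gripper_force: 0.0
position: [0.4922, 0.14, -0.0186]
wrist_force: [1.0, 1.4, 0.1]
gripper_force: 0.0
```

```bash
python3 -m pendant '[{"delta_pos":[0.2,0,0],"turn":[0,0,0],"grip":-0.62},{"delta_pos":[0.2,0,0],"turn":[0,0,0],"grip":-0.62},{"delta_pos":[0.2,0,0],"turn":[0,0,0],"grip":-0.62},{"delta_pos":[0.2,0,0],"turn":[0,0,0],"grip":-0.62},{"delta_pos":[0.1,0,0],"turn":[0,0,0],"grip":-0.62}]' | egrep 'pos|force'
python3 - <<'E'
from h import *
b=camera("side"); cv2.imwrite("pics/s4.png",b[:,:,::-1]); print([ (c,s[4],ray("side",*c,.016).round(3)) for c,s in blobs(b,(40,70,40),(85,255,255)) if 100<s[4]<600 and c[0]<420])
cv2.imwrite("pics/s4c.png",cv2.resize(b[190:310,260:420,::-1],None,fx=5,fy=5,interpolation=cv2.INTER_CUBIC))
go([.6565,.16,-.0186])
E
```

```text
position: [0.5469, 0.1461, -0.0187]
wrist_force: [-0.2, 0.3, 1.0]
gripper_force: 0.1
[(array([377.2, 241.8]), 206, array([0.481, 0.058, 0.016])), (array([399.3, 259.3]), 265, array([0.426, 0.095, 0.016])), (array([322.4, 264.1]), 213, array([0.576, 0.158, 0.016])), (array([264.7, 295.3]), 353, array([0.656, 0.269, 0.016])), (array([366.1, 312.4]), 310, array([0.462, 0.246, 0.016]))]
pos [ 0.5472  0.1461 -0.0186] yaw 6.4 delta [ 1.84 -0.03  0.  ] turn z None
```

View pics/s4c.png

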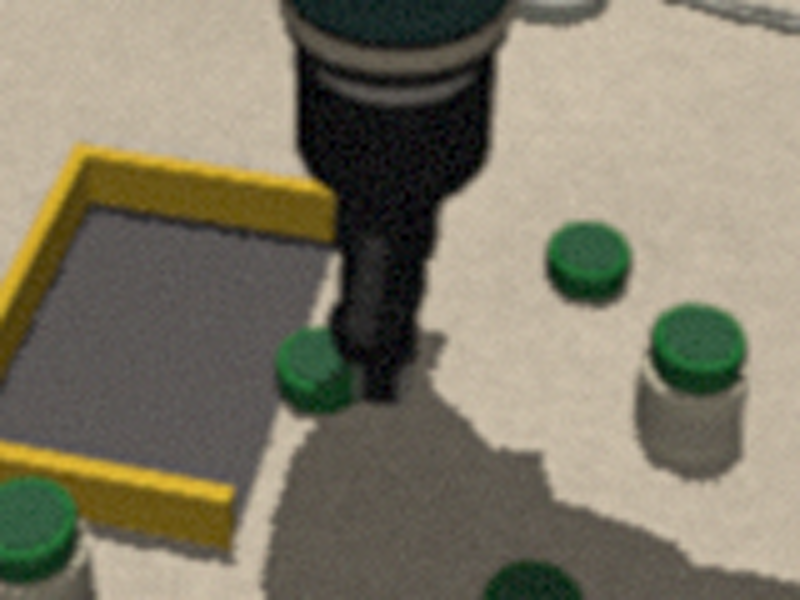

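Cap c is now being pushed; it sits at (322,264), flat and just ahead of the fingers. I'll continue, then retreat toward the right-hand cap.

```bash
python3 -m pendant '[{"delta_pos":[0.2,0,0],"turn":[0,0,0],"grip":-0.62},{"delta_pos":[0.2,0,0],"turn":[0,0,0],"grip":-0.62},{"delta_pos":[0.2,0,0],"turn":[0,0,0],"grip":-0.62},{"delta_pos":[0.2,0,0],"turn":[0,0,0],"grip":-0.62},{"delta_pos":[0.2,0,0],"turn":[0,0,0],"grip":-0.62}]' | egrep 'pos|force'
python3 -m pendant '[{"delta_pos":[0.2,0,0],"turn":[0,0,0],"grip":-0.62},{"delta_pos":[0.2,0,0],"turn":[0,0,0],"grip":-0.62},{"delta_pos":[0.2,0,0],"turn":[0,0,0],"grip":-0.62},{"delta_pos":[0.15,0,0],"turn":[0,0,0],"grip":-0.62},{"delta_pos":[0.08,0,0],"turn":[0,0,0],"grip":-0.62}]' | egrep 'pos|force'
python3 -m pendant '[{"delta_pos":[-0.2,0,0],"turn":[0,0,0],"grip":-0.62},{"delta_pos":[0,0,-0.7],"turn":[0,0,0],"grip":-0.62},{"delta_pos":[0,0,-0.7],"turn":[0,0,0],"grip":-0.62},{"delta_pos":[0,0,-0.5],"turn":[0,0,0],"grip":-0.62}]' | egrep 'pos|force'
python3 - <<'E'
from h import *
b=camera("side"); cv2.imwrite("pics/s5.png",b[:,:,::-1]); print([ (c,s[4],ray("side",*c,.016).round(3)) for c,s in blobs(b,(40,70,40),(85,255,255)) if 100<s[4]<600 and c[0]<420])
go([.4266,.0275,.1],24.5)
E
```

```text
position: [0.6064, 0.1527, -0.0186]
wrist_force: [-0.4, 0.4, 0.7]
gripper_force: 0.1
position: [0.6555, 0.1582, -0.0186]
wrist_force: [-0.2, 0.3, 0.1]
gripper_force: 0.1
position: [0.6425, 0.1556, 0.0975]
wrist_force: [-0.4, -0.4, 0.8]
gripper_force: 0.0
[(array([377.4, 241.7]), 202, array([0.481, 0.057, 0.016])), (array([273.9, 255.8]), 245, array([0.682, 0.168, 0.016])), (array([399.2, 259.2]), 259, array([0.426, 0.095, 0.016])), (array([264.5, 296. ]), 291, array([0.656, 0.271, 0.016])), (array([365.9, 313.5]), 247, array([0.462, 0.249, 0.016]))]
pos [0.6439 0.1558 0.101 ] yaw 6.4 delta [-3.84  1.72 -0.02] turn z -1.81
```

```bash
python3 -m pendant '[{"delta_pos":[-0.55,0.243,0],"turn":[0,0,0],"grip":-0.62},{"delta_pos":[-0.55,0.243,0],"turn":[0,0,0],"grip":-0.62},{"delta_pos":[-0.55,0.243,0],"turn":[0,0,0],"grip":-0.62},{"delta_pos":[-0.55,0.243,0],"turn":[0,0,0],"grip":-0.62},{"delta_pos":[-0.55,0.243,0],"turn":[0,0,0],"grip":-0.62}]' | egrep 'pos|force'
python3 -m pendant '[{"delta_pos":[-0.55,0.243,0],"turn":[0,0,0],"grip":-0.62},{"delta_pos":[-0.55,0.243,0],"turn":[0,0,0],"grip":-0.62},{"delta_pos":[0,0,0],"turn":[0,0,-0.9],"grip":-0.62},{"delta_pos":[0,0,0],"turn":[0,0,-0.91],"grip":-0.62},{"delta_pos":[0,0,0],"turn":[0,0,0],"grip":-0.62}]' | egrep 'pos|force'
python3 -c "
from h import *
go([.4264,.0286,-.0186],24.5)"
```

```text
position: [0.4851, 0.0645, 0.0945]
wrist_force: [0.2, 0.5, -0.3]
gripper_force: 0.0
position: [0.424, 0.0287, 0.0943]
wrist_force: [-0.3, 0.1, 0.6]
gripper_force: 0.0
pos [0.424  0.0287 0.0943] yaw 24.4 delta [0.03 0.04 1.88] turn z -0.01
```

```bash
python3 -m pendant '[{"delta_pos":[0.03,0.04,0.7],"turn":[0,0,0],"grip":-0.62},{"delta_pos":[0,0,0.6],"turn":[0,0,0],"grip":-0.62},{"delta_pos":[0,0,0.4],"turn":[0,0,0],"grip":-0.62},{"delta_pos":[0,0,0.18],"turn":[0,0,0],"grip":-0.62},{"delta_pos":[0,0,0],"turn":[0,0,0],"grip":-0.62}]' | egrep 'pos|force'
python3 -m pendant '[{"delta_pos":[0.2,0,0],"turn":[0,0,0],"grip":-0.62},{"delta_pos":[0.2,0,0],"turn":[0,0,0],"grip":-0.62},{"delta_pos":[0.2,0,0],"turn":[0,0,0],"grip":-0.62},{"delta_pos":[0.2,0,0],"turn":[0,0,0],"grip":-0.62},{"delta_pos":[0.2,0,0],"turn":[0,0,0],"grip":-0.62}]' | egrep 'pos|force'
python3 - <<'E'
from h import *
a=camera("top");b=camera("side"); print([ (c,s[4],ray("side",*c,.016).round(3)) for c,s in blobs(b,(40,70,40),(85,255,255)) if 100<s[4]<600 and c[0]<420])
print([ (c,s[4],ray("top",*c,.016).round(3)) for c,s in blobs(a,(40,70,40),(85,255,255)) if 100<s[4]<600])
go([.6145,.1144,-.0186],24.5)
E
```

```text
position: [0.4271, 0.0284, -0.0185]
wrist_force: [1.2, 0.6, 0.3]
gripper_force: 0.0
position: [0.4829, 0.0536, -0.0182]
wrist_force: [0.5, 0.4, 0.1]
gripper_force: 0.1
[(array([363.1, 243.7]), 208, array([0.509, 0.073, 0.016])), (array([273.9, 255.9]), 249, array([0.682, 0.168, 0.016])), (array([398.8, 260.2]), 232, array([0.426, 0.098, 0.016])), (array([264.6, 295.3]), 352, array([0.656, 0.269, 0.016])), (array([366.4, 311.9]), 348, array([0.462, 0.245, 0.016]))]
[(array([239.4, 165.3]), 321, array([0.683, 0.16 , 0.016])), (array([168.8, 184.8]), 335, array([0.646, 0.3  , 0.016]))]
pos [ 0.4835  0.0536 -0.0182] yaw 24.5 delta [ 2.41 -0.02  0.02] turn z 0.0
```

Cap R is moving as planned, so I'll continue the push.

```bash
python3 -m pendant '[{"delta_pos":[0.2,0,0],"turn":[0,0,0],"grip":-0.62},{"delta_pos":[0.2,0,0],"turn":[0,0,0],"grip":-0.62},{"delta_pos":[0.2,0,0],"turn":[0,0,0],"grip":-0.62},{"delta_pos":[0.2,0,0],"turn":[0,0,0],"grip":-0.62},{"delta_pos":[0.2,0,0],"turn":[0,0,0],"grip":-0.62}]' | egrep 'pos|force'
python3 -m pendant '[{"delta_pos":[0.2,0,0],"turn":[0,0,0],"grip":-0.62},{"delta_pos":[0.2,0,0],"turn":[0,0,0],"grip":-0.62},{"delta_pos":[0.2,0,0],"turn":[0,0,0],"grip":-0.62},{"delta_pos":[0.2,0,0],"turn":[0,0,0],"grip":-0.62},{"delta_pos":[0.2,0,0],"turn":[0,0,0],"grip":-0.62}]' | egrep 'pos|force'
python3 -m pendant '[{"delta_pos":[0.2,0,0],"turn":[0,0,0],"grip":-0.62},{"delta_pos":[0.13,0,0],"turn":[0,0,0],"grip":-0.62},{"delta_pos":[0.08,0,0],"turn":[0,0,0],"grip":-0.62},{"delta_pos":[0,0,0],"turn":[0,0,0],"grip":-0.62}]' | egrep 'pos|force'
python3 -m pendant '[{"delta_pos":[-0.2,0,0],"turn":[0,0,0],"grip":-0.62},{"delta_pos":[0,0,-0.7],"turn":[0,0,0],"grip":-0.62},{"delta_pos":[0,0,-0.7],"turn":[0,0,0],"grip":-0.62},{"delta_pos":[0,0,-0.6],"turn":[0,0,0],"grip":-0.62},{"delta_pos":[0,0,0],"turn":[0,0,0],"grip":-0.62}]' | egrep 'pos|force'
python3 - <<'E'
from h import *
b=camera("side"); cv2.imwrite("pics/s6.png",b[:,:,::-1]); print([ (c,s[4],ray("side",*c,.016).round(3)) for c,s in blobs(b,(40,70,40),(85,255,255)) if 100<s[4]<600 and c[0]<420])
go([.4057,.261,.1],-18.2)
E
```

```text
position: [0.5375, 0.0784, -0.018]
wrist_force: [0.5, -0.1, 1.2]
gripper_force: 0.0
position: [0.5921, 0.1032, -0.0178]
wrist_force: [-0.1, 0.8, 0.1]
gripper_force: 0.0
position: [0.6138, 0.1131, -0.0178]
wrist_force: [0.4, -0.7, -0.4]
gripper_force: 0.0
position: [0.6035, 0.1065, 0.1049]
wrist_force: [0.1, 0.4, 0.2]
gripper_force: 0.0
[(array([299. , 248.7]), 232, array([0.639, 0.132, 0.016])), (array([273.9, 255.8]), 245, array([0.682, 0.168, 0.016])), (array([399.4, 259.2]), 259, array([0.425, 0.095, 0.016])), (array([264.7, 295.3]), 349, array([0.656, 0.269, 0.016])), (array([366.4, 312.5]), 280, array([0.461, 0.246, 0.016]))]
pos [0.6028 0.1065 0.1031] yaw 24.5 delta [-1.92 -3.7   0.08] turn z 4.27
```

```bash
python3 -m pendant '[{"delta_pos":[-0.384,-0.74,0],"turn":[0,0,0],"grip":-0.62},{"delta_pos":[-0.384,-0.74,0],"turn":[0,0,0],"grip":-0.62},{"delta_pos":[-0.384,-0.74,0],"turn":[0,0,0],"grip":-0.62},{"delta_pos":[-0.384,-0.74,0],"turn":[0,0,0],"grip":-0.62},{"delta_pos":[-0.384,-0.74,0],"turn":[0,0,0],"grip":-0.62}]' | egrep 'pos|force'
python3 -m pendant '[{"delta_pos":[0,0,0],"turn":[0,0,0.855],"grip":-0.62},{"delta_pos":[0,0,0],"turn":[0,0,0.855],"grip":-0.62},{"delta_pos":[0,0,0],"turn":[0,0,0.855],"grip":-0.62},{"delta_pos":[0,0,0],"turn":[0,0,0.855],"grip":-0.62},{"delta_pos":[0,0,0],"turn":[0,0,0.855],"grip":-0.62}]' | egrep 'pos|force'
python3 -c "
from h import *
go([.4055,.2606,-.0186],-18.1); print(read_state()['joint_pos'])"
```

```text
position: [0.4036, 0.2613, 0.1029]
wrist_force: [-0.4, 0.9, -0.3]
gripper_force: 0.0
position: [0.423, 0.0856, 0.1035]
wrist_force: [1.2, -0.1, 0.2]
gripper_force: 0.0
pos [0.423  0.0856 0.1035] yaw -5.3 delta [-0.46 -2.56  2.44] turn z 1.28
[-0.09408113  0.18517893 -0.45186149  0.98138605  0.14034577  3.1403995 ]
```

The turn ran into joint 6's limit and dragged the pose off. I'll turn the other way, to the equivalent orientation half a turn round, and fix the tilt.

```bash
cat >> h.py <<'E'
def fix(yaw):
    from scipy.spatial.transform import Rotation as Ro
    s=read_state(); w,x,y,z=s["tool_rot"]; R=Ro.from_quat([x,y,z,w])
    T=Ro.from_euler("z",yaw,degrees=True)*Ro.from_euler("x",180,degrees=True)
    print("turn vec units",(np.degrees((R.inv()*T).as_rotvec())/10).round(2),"j",np.round(s["joint_pos"],2),"t",s["time"],"tool z",R.as_matrix()[:,2].round(3))
E
python3 -c "
from h import *
fix(0)"
python3 -m pendant '[{"delta_pos":[0,0,0],"turn":[0,0,-0.9],"grip":-0.62},{"delta_pos":[0,0,0],"turn":[0,0,-0.9],"grip":-0.62},{"delta_pos":[0,0,0],"turn":[0,0,-0.9],"grip":-0.62}]' | egrep 'pos|force'
python3 -c "
from h import *
fix(20)
go([.4055,.2606,.11])"
```

```text
turn vec units [-0.82  0.23 -0.55] j [-0.09  0.19 -0.45  0.98  0.14  3.14] t 18.475 tool z [-0.034  0.144 -0.989]
position: [0.4229, 0.0866, 0.1034]
wrist_force: [-0.1, 0.8, 0.2]
gripper_force: 0.0
turn vec units [-0.84 -0.11  0.19] j [-0.09  0.19 -0.45  0.98  0.14  2.66] t 18.85 tool z [-0.034  0.143 -0.989]
pos [0.4229 0.0866 0.1034] yaw 21.9 delta [ 0.81 -2.78  0.32] turn z None
```

```bash
python3 -m pendant '[{"delta_pos":[0,0,0],"turn":[-0.84,-0.11,0],"grip":-0.62},{"delta_pos":[0,0,0],"turn":[0,0,-1],"grip":-0.62},{"delta_pos":[0,0,0],"turn":[0,0,-1],"grip":-0.62},{"delta_pos":[0,0,0],"turn":[0,0,-1],"grip":-0.62},{"delta_pos":[0,0,0],"turn":[0,0,-1],"grip":-0.62}]' | egrep 'pos|force'
python3 -m pendant '[{"delta_pos":[0,0,0],"turn":[0,0,-1],"grip":-0.62},{"delta_pos":[0,0,0],"turn":[0,0,-1],"grip":-0.62},{"delta_pos":[0,0,0],"turn":[0,0,-1],"grip":-0.62},{"delta_pos":[0,0,0],"turn":[0,0,-1],"grip":-0.62},{"delta_pos":[0,0,0],"turn":[0,0,-1],"grip":-0.62}]' | egrep 'pos|force'
python3 -m pendant '[{"delta_pos":[0,0,0],"turn":[0,0,-1],"grip":-0.62},{"delta_pos":[0,0,0],"turn":[0,0,-1],"grip":-0.62},{"delta_pos":[0,0,0],"turn":[0,0,-1],"grip":-0.62},{"delta_pos":[0,0,0],"turn":[0,0,-1],"grip":-0.62},{"delta_pos":[0,0,0],"turn":[0,0,-1],"grip":-0.62}]' | egrep 'pos|force'
python3 -c "
from h import *
fix(161.9)
go([.4055,.2606,.1])"
```

```text
position: [0.4228, 0.0866, 0.1034]
wrist_force: [-0.8, 0.2, -0.9]
gripper_force: 0.0
position: [0.4228, 0.0866, 0.1034]
wrist_force: [-0.1, -0.4, -0.2]
gripper_force: 0.0
position: [0.4228, 0.0866, 0.1034]
wrist_force: [0.3, -0.5, 0.2]
gripper_force: 0.0
turn vec units [0.   0.01 0.01] j [ 0.01  0.16 -0.47  0.94 -0.    0.33] t 20.725 tool z [ 0.002 -0.    -1.   ]
pos [0.4228 0.0866 0.1034] yaw 162.0 delta [1.17 2.67 0.06] turn z None
```

```bash
python3 -m pendant '[{"delta_pos":[0.29,0.667,0],"turn":[0,0,0],"grip":-0.62},{"delta_pos":[0.29,0.667,0],"turn":[0,0,0],"grip":-0.62},{"delta_pos":[0.29,0.667,0],"turn":[0,0,0],"grip":-0.62},{"delta_pos":[0.29,0.667,0],"turn":[0,0,0],"grip":-0.62},{"delta_pos":[0,0,0],"turn":[0,0,0],"grip":-0.62}]' | egrep 'pos|force'
python3 -c "
from h import *
fix(161.9)
go([.4055,.2606,-.0186])"
```

```text
position: [0.407, 0.2621, 0.1032]
wrist_force: [0.3, -0.5, -0.2]
gripper_force: 0.0
turn vec units [ 0.    0.01 -0.  ] j [ 0.4   0.25 -0.35  0.97 -0.    0.72] t 21.35 tool z [ 0.002 -0.001 -1.   ]
pos [0.407  0.2621 0.1032] yaw 161.9 delta [ 0.02 -0.03  2.03] turn z None
```

```bash
python3 -m pendant '[{"delta_pos":[0.02,-0.03,0.7],"turn":[0,0,0],"grip":-0.62},{"delta_pos":[0,0,0.6],"turn":[0,0,0],"grip":-0.62},{"delta_pos":[0,0,0.5],"turn":[0,0,0],"grip":-0.62},{"delta_pos":[0,0,0.22],"turn":[0,0,0],"grip":-0.62},{"delta_pos":[0,0,0],"turn":[0,0,0],"grip":-0.62}]' | egrep 'pos|force'
python3 -m pendant '[{"delta_pos":[-0.2,0,0],"turn":[0,0,0],"grip":-0.62},{"delta_pos":[-0.2,0,0],"turn":[0,0,0],"grip":-0.62},{"delta_pos":[-0.2,0,0],"turn":[0,0,0],"grip":-0.62},{"delta_pos":[-0.2,0,0],"turn":[0,0,0],"grip":-0.62},{"delta_pos":[-0.2,0,0],"turn":[0,0,0],"grip":-0.62}]' | egrep 'pos|force'
python3 - <<'E'
from h import *
b=camera("side"); print([ (c,s[4],ray("side",*c,.016).round(3)) for c,s in blobs(b,(40,70,40),(85,255,255)) if 100<s[4]<600 and c[0]<420])
go([.6087,.1942,-.0186])
E
```

```text
position: [0.4066, 0.2585, -0.0172]
wrist_force: [-1.0, 0.1, 0.4]
gripper_force: 0.0
position: [0.4651, 0.2401, -0.0165]
wrist_force: [0.2, 1.1, 0.6]
gripper_force: 0.1
[(array([398.4, 196. ]), 103, array([ 0.464, -0.124,  0.016])), (array([299.1, 248.9]), 238, array([0.638, 0.132, 0.016])), (array([274. , 255.9]), 253, array([0.682, 0.168, 0.016])), (array([400.2, 259.5]), 231, array([0.424, 0.095, 0.016])), (array([264.6, 295.4]), 353, array([0.656, 0.269, 0.016])), (array([348.5, 309.1]), 101, array([0.495, 0.249, 0.016]))]
pos [ 0.4665  0.2399 -0.0164] yaw 161.6 delta [-2.49  0.02  0.05] turn z None
```

```bash
python3 -m pendant '[{"delta_pos":[-0.2,0,0.01],"turn":[0,0,0],"grip":-0.62},{"delta_pos":[-0.2,0,0.01],"turn":[0,0,0],"grip":-0.62},{"delta_pos":[-0.2,0,0],"turn":[0,0,0],"grip":-0.62},{"delta_pos":[-0.2,0,0],"turn":[0,0,0],"grip":-0.62},{"delta_pos":[-0.2,0,0],"turn":[0,0,0],"grip":-0.62}]' | egrep 'pos|force'
python3 - <<'E'
from h import *
b=camera("side"); cv2.imwrite("pics/s7c.png",cv2.resize(b[190:350,250:410,::-1],None,fx=3.7,fy=3.7,interpolation=cv2.INTER_CUBIC))
go([.6087,.1942,-.0186])
E
```

```text
position: [0.522, 0.2213, -0.0175]
wrist_force: [0.1, 1.1, -0.2]
gripper_force: 0.0
pos [ 0.5234  0.2209 -0.0174] yaw 161.6 delta [-1.49  0.02  0.03] turn z None
```

View pics/s7c.png

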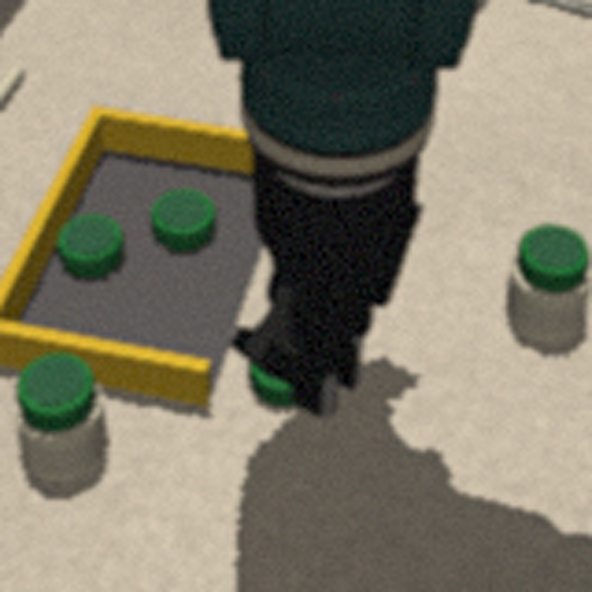

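Caps c and R are in the bay at about (90,245) and (183,220) in the crop. Cap L, at (275,380), is ahead of the fingers and should clear the wall end at (210,385). I'll continue, easing slightly toward -y.

```bash
python3 -m pendant '[{"delta_pos":[-0.18,-0.03,0.01],"turn":[0,0,0],"grip":-0.62},{"delta_pos":[-0.18,-0.03,0.01],"turn":[0,0,0],"grip":-0.62},{"delta_pos":[-0.18,-0.03,0],"turn":[0,0,0],"grip":-0.62},{"delta_pos":[-0.18,0,0],"turn":[0,0,0],"grip":-0.62},{"delta_pos":[-0.18,0,0],"turn":[0,0,0],"grip":-0.62}]' | egrep 'pos|force'
python3 -m pendant '[{"delta_pos":[-0.2,0,0],"turn":[0,0,0],"grip":-0.62},{"delta_pos":[-0.2,0,0],"turn":[0,0,0],"grip":-0.62},{"delta_pos":[-0.13,0,0],"turn":[0,0,0],"grip":-0.62},{"delta_pos":[-0.07,0,0],"turn":[0,0,0],"grip":-0.62},{"delta_pos":[0,0,0],"turn":[0,0,0],"grip":-0.62}]' | egrep 'pos|force'
python3 -m pendant '[{"delta_pos":[0.2,0,0],"turn":[0,0,0],"grip":-0.62},{"delta_pos":[0,0,-0.7],"turn":[0,0,0],"grip":-0.62},{"delta_pos":[0,0,-0.8],"turn":[0,0,0],"grip":-0.62},{"delta_pos":[0,0,-0.8],"turn":[0,0,0],"grip":-0.62},{"delta_pos":[0,0,0],"turn":[0,0,0],"grip":-0.62}]' | egrep 'pos|force'
python3 - <<'E'
from h import *
a=camera("side"); cv2.imwrite("pics/s8.png",a[:,:,::-1])
for c,s in blobs(a,(40,70,40),(85,255,255)):
  if 100<s[4]<600 and c[0]<420: print(c,s[4],(ray("side",*c,.016)-[0,.004,0]).round(3))
print(read_state()["time"])
E
```

```text
position: [0.5714, 0.1992, -0.0185]
wrist_force: [0.6, 1.2, 0.2]
gripper_force: 0.0
position: [0.605, 0.1881, -0.0184]
wrist_force: [-0.8, -0.3, -0.3]
gripper_force: 0.0
position: [0.5938, 0.1927, 0.1232]
wrist_force: [0.3, -1.1, -0.4]
gripper_force: 0.0
[295.9 258.7] 505 [0.634 0.157 0.016]
[273.9 255.8] 247 [0.682 0.164 0.016]
[399.2 259.2] 261 [0.426 0.091 0.016]
[264.6 295.2] 351 [0.657 0.265 0.016]
25.25
```

View pics/s8.png

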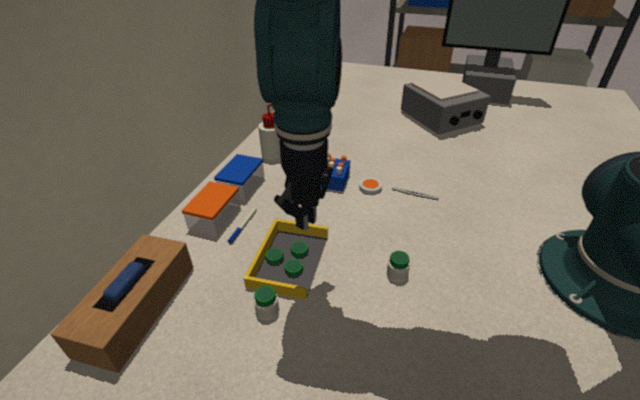

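All three caps lie flat in the bay, at (274,256), (299,249) and (293,268). The bystanders haven't moved and the robot is clear, so I'm handing the job in.

```bash
python3 -c "
from station import env
print(env.sign_off())"
```

```text
the job is handed in; nothing more can be done
None
```

I swept all three caps into the bay and handed the job in at about 25 s. The last picture shows them flat and well behind the open front, with the pots, dish, forceps and pen where they started, but sign-off returned no verdict. On the first two tries the fingertips passed over cap c, brushing its top once at about 1 N without moving it.

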